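Slide a marble slip out to its line over the trimming rest's edge and hold it down

TASK

The white marble slip is to be broken off at its red line over the steel edge of the trimming rest: first press the red spring stop right down until it catches and stays down by itself, then slide the slip along its guides, flat on the rest and without lifting it, out over the steel edge until the red line lies exactly above that outer edge. More than half of the slip then hangs out, so keep hold of its tail end all the while and finish still holding it firmly down on the rest, so that it lies level and cannot tip; do not let go, and leave the tools and other things on the bench where they lie.

Things in the scene. Friction and masses are not known exactly. Their poses are not given: they have to be found in the camera images.
- rest: Trimming rest, fixed: plywood base board 130 (x) x 360 (y) x 18 mm with three wooden cross bearers, tops 70 mm above the bench. Origin: centre of the board's underside. y along the rest; the slip is slid out towards -y (robot's right). Bearers span y -180 to -142 (outer, with a steel lip on top), -83 to -47 (middle) and 100 to 136 mm (inner). The red stop stands between outer and middle bearer.
- rest_guides (a point): Point on the middle bearer's top, between its two low brass guide cheeks: x 0, y -65 mm, z 70 mm in the rest's frame. The cheeks stand 6 mm above the bearer, are 10 mm thick and 54 mm apart (inner faces at x -27 and +27 mm); the inner bearer has the same pair. The slip slides between them; the outer bearer has none.
- rest_edge (a point): Middle of the outer top edge of the rest's steel lip, the edge over which the slip is slid: 180 mm from the rest's origin towards its -y, 70 mm above the bench. The axes are the rest's.
- stop (a joint): Travel of the spring stop in m: 0 up, 0.016 fully down. A spring pushes it up (0.5 to 1.2 N); from about 5 mm on a spring ball resists too (about 4 N in all at most), past about 14 mm the ball snaps it on to the bottom and it stays down by itself, its head 4 mm below the bearers' tops. Released earlier it springs up or hangs part-way, in the slip's way.
- stop_top (a point): Centre of the flat top of the stop's red mushroom head (22 mm across, 7 mm thick), in the middle of the slip's path, 118 mm from the rest's origin towards its -y. 82 mm above the bench when up, 66 mm when down; it moves straight down. The slip's nose starts 23 to 46 mm from its centre, on the inner (+y) side; otherwise nothing near it rises above the bearers' tops.
- slip_center (a point): Centre (half-way up) and centre of mass of the loose slip of white marble, 50 (x) x 280 (y) x 20 mm, about 0.7 kg, lying flat on the bearers between the guide cheeks with 2 mm of play each side. Its axes: -y to the nose that goes out first, +y to the tail, z up. At the start the tail sticks out a little beyond the base board's inner end.
- slip_line (a point): The red crayon line that runs across the slip's top and down both sides, 3 mm wide, square to the slip's length: this point is the line's middle on the top face, 165 mm from the nose and 115 mm from the tail end, 25 mm from the slip's centre towards the tail.
- slip_tail (a point): Middle of the slip's tail end face (half-way up), 140 mm from the slip's centre towards its +y. The last 50 mm before it are the place to hold: gripped across the 50 mm width from above, with the fingertips no deeper than about 12 mm below the top face, so that they pass over the guide cheeks (whose tops are 14 mm below it).
- mallet: Stone-carver's mallet lying on its side, light wooden handle, grey bell-shaped head, 68 x 199 x 68 mm, at the back. Bystander.
- chisel_flat: Flat steel stone chisel, 28 x 190 x 14 mm, lying at the back right. Bystander.
- rubbing_stone: Grey rubbing stone, 26 x 68 x 22 mm, lying at the front right. Bystander.
- folding_rule: Yellow folding rule, closed, 15 x 216 x 14 mm, lying at the right. Bystander.
- carpenter_pencil: Red carpenter's pencil, 12 x 168 x 10 mm, lying at the left. Bystander.
- wax_tin: Round tin of wax, white lid and green side, 67 mm across, 44 mm high, at the back left. Bystander.

How it is judged:
On the way, in this order (a step that is already met when the one before it is completed fails the run):
1. the stop has been pressed down and stays down without being touched, the slip still behind it (value of joint stop above 0.0145 m and contact force between the fingers and stop below 0.1 N and y of slip_line in the frame of rest_edge above 0.19 m), for 0.2 s.
2. the slip is sliding out flat on the rest, its line less than 60 mm from the edge, held by the robot (y of slip_line in the frame of rest_edge between -0.004 and 0.06 m and angle between slip_center's own z axis and vertical below 0.05 rad and contact force between the fingers and slip above 0.5 N), for 0.05 s.
At the end, for the whole second after the job is handed in: The slip rests on the rest, level (2 degrees) and along it (3.4 degrees), its red line above the outer steel edge within 4 mm and sideways within 12 mm of the edge's middle, at rest, held by the robot with more than 1 N; the stop stays caught down (over 14.5 mm), untouched (y of slip_line in the frame of rest_edge between -0.004 and 0.004 m and x of slip_line in the frame of rest_edge between -0.012 and 0.012 m and angle between the y axis of slip_center and the y axis of rest, either way round below 0.06 rad and angle between slip_center's own z axis and vertical below 0.035 rad and contact force between slip and rest above 0.3 N and contact force between the fingers and slip above 1 N and value of joint stop above 0.0145 m and contact force between the fingers and stop below 0.1 N and linear speed of slip below 0.01 m/s); the arm keeps its last pose, push and grip.
It fails at once if the slip tips (more than 7 degrees) (angle between slip_center's own z axis and vertical above 0.12 rad).
It fails at once if the slip is lifted off the rest (centre more than 12 mm above where it slides) (z of slip_center in the frame of rest above 0.092 m).
It fails at once if a bystander is moved by more than 20 mm (distance of any of mallet, chisel_flat, rubbing_stone, folding_rule, carpenter_pencil, wax_tin from where it was at the start of the episode above 0.02 m).
It also fails if it takes over 56 s, if anything falls off the work surface, if the arm or the gripper's body presses on something with over 40 N, if the wrist force passes 120 N, or if a joint passes its speed limit or range.

ROBOT

A 6-joint arm with a two-finger parallel gripper is mounted at the origin on a cart in front of the work surface, level with it; the furniture and walls round the work are solid. World frame = base frame: x ahead of the robot, y to its left, z up, the work surface at z = 0. Lengths are in m, angles in rad, forces in N, time in s.
With the tool pointing down it reaches from about 0.275 to 1 m from the base axis. Payload 8.4 kg.
Tool frame: the origin (TCP) lies at the very end of the fingers, on their centre line; the grasp point (between the pads) lies 19 mm behind it; z points along the fingers, y is the line along which they close (so a half turn about z gives the same grasp; the last joint's range is limited). The gripper opens to 85 mm and grips with 20 to 120 N. Pads are 22 mm wide; open, the fingers measure 114 mm over their backs; the gripper's body (76 mm by 85 mm) begins 54 mm behind the grasp point. The pads swing forward as they close: fully open they stand 13 mm farther back than shut.
Start: joints at [1.233, 0.353, 1.633, -0, 1.155, -0.002], TCP at [0.206, 0.59, 0.231] pointing down, gripper open.
Joint ranges: [-2.63, 2.63], [-0.92, 2.1], [0.06, 2.66], [-1.3, 4.44], [0, 2.69], [-3.02, 3.02]. Speed limits (rad/s): [2.22, 2.22, 2.79, 3.14, 3.14, 3.14].

INTERFACE

Orientations are given as a unit quaternion [x, y, z, w].
In Python, from rig import bot gives the robot as it stands.
- The arm moves only by the shell command python3 -m pendant 'ROWS'. ROWS is JSON, one flat list of numbers, 5 for each row, row after row: the finger opening in mm, from 0 to 85.4, then the shift along the tool's x, y, z in mm, then the turn about the tool's z in units of 5 degrees (1.0 is 5 degrees). A call has exactly 8 rows; each row shifts and turns the commanded pose from where the row before left it, along the tool's axes as they then stand; what a row does not reach is not made up. A row lasts 1/10 s, in which the tool goes at most 50 mm and 8.59 degrees, less where a joint would pass 70% of its speed; a pose out of reach is approached as far as the arm can. A call with a gripper value outside its range is refused whole. The fingers move at their own pace and stop on an object; the grip force is fixed at half the most. Time passes only in rows, so rows that do not move let the fingers close, or fill a call up. It gives the time, the measured TCP pose, the force, the opening and the grip force at its end, in the units of the state.
- bot.observe(): the state, without advancing time (a new reading comes with each control period).
- bot.read_camera(name): name is "scene" or "top"; returns a dict with "pixels" (420x560x3 uint8, red, green, blue), "fovy" (degrees; the focal length in pixels is half the picture's height over the tangent of half this angle, whatever the lens; pixels are square), "cx", "cy" (the principal point, pixels), "eye" and "attitude" of the camera in the world. Camera axes: x right, y down, z forward; pixel columns grow to the right and rows downward; lengths in m; the calibration is good to about 2 mm. A picture is of the moment at which its call begins. There is no depth.
- bot.finish_job(): hands the job in; it is judged then, once.
Trained networks look in a picture, given as the dict that the camera call returned (one of the last four; its "shot" number tells which), for a name from the list of things; names that differ only in an ending like _2 or _b are one class to them, and where a whole thing is asked for, a point or a joint stands for the part that bears it (a point fixed in the world has none). Each returns a list of dicts, best first, with "conf" (0 to 1); they miss things now and then, are a little off and sometimes report something else, mostly with a low value. They report only what shows in the picture. A call takes as long as a camera call.
- bot.masks_of(picture, thing): "pixels" (420x560 bool, what is visible of it) and "box" ([left, top, right, bottom] in pixels, round what is visible of it).
- bot.place_of(picture, thing): "at" ([column, row] in pixels: a listed point, or the origin of a listed thing).
The state is a dict: "time": time; "joints": joint angles; "joint_velocities": joint speeds; "tau": joint torques, N m; "ee_pos": TCP position; "tool_rot": TCP orientation; "force": force on the tool from outside, world axes, zero at the start; "moment": the same for the moment, N m; "finger_gap": opening from 0.0 (shut) to 1.0 (fully open); "finger_force": force on a finger pad.
Only numpy, scipy, OpenCV 4.12 (cv2) and the standard library are available. Lean on these libraries where they do the work, as an engineer would, in place of code of your own. Each camera call takes 0.05 s, during which the arm holds its last target. There are 200 camera calls.

## Working session

There is one attempt and no reset: what is moved stays moved. The work goes in short steps, Python scripts to look and compute and a shell command to move; the robot and the scene stay as the last step left them, time stands still between calls to the robot, and variables do not carry over. Pictures are saved under pics/ and viewed, at most 10 in all, crops included, and the job is handed in when it is done.

```bash
mkdir -p pics; cat > h.py <<'E'
import numpy as np, cv2
from scipy.spatial.transform import Rotation as R
from rig import bot
def rot(a):
    a=np.array(a,float)
    return a if a.shape==(3,3) else R.from_quat(a).as_matrix()
def ray(p,uv):
    f=210/np.tan(np.radians(p["fovy"])/2)
    d=rot(p["attitude"])@np.array([(uv[0]-p["cx"])/f,(uv[1]-p["cy"])/f,1])
    return np.array(p["eye"]),d
def atz(p,uv,z):
    e,d=ray(p,uv); return e+d*(z-e[2])/d[2]
def save(p,n,s=1): cv2.imwrite("pics/"+n,cv2.cvtColor(p["pixels"],cv2.COLOR_RGB2BGR))
E
python3 - <<'E'
from h import *
print(bot.observe())
Z=dict(rest=0,rest_guides=.07,rest_edge=.07,stop_top=.082,slip_center=.08,slip_line=.09,slip_tail=.08)
for c in("top","scene"):
    p=bot.read_camera(c);save(p,c+"0.png");print(c,p["eye"],p["attitude"],p["fovy"],p["cx"],p["cy"])
    for n,z in Z.items():
        for r in bot.place_of(p,n)[:2]: print(n,round(r["conf"],2),np.round(r["at"],1),atz(p,r["at"],z).round(4))
E
```

```text
{'time': 0.0, 'joints': array([ 1.23260920e+00,  3.53635279e-01,  1.63415439e+00,  2.04681753e-05,
        1.15520683e+00, -2.42173208e-03]), 'joint_velocities': array([-0.00270026, -0.00121459,  0.00041527, -0.00088564,  0.00068475,
        0.00056948]), 'tau': array([-2.35844709e-03, -6.05247903e+01, -3.42059791e+01, -1.57502209e-04,
        9.34442942e-03,  1.43244597e-05]), 'ee_pos': array([0.20577672, 0.5896346 , 0.23056106]), 'tool_rot': array([ 1.67099230e-01,  9.85939833e-01, -6.90180602e-04, -1.28187965e-04]), 'force': array([0.44980459, 0.03621777, 0.62658936]), 'moment': array([-0.04230631,  0.00753562,  0.01015429]), 'finger_force': 0.0, 'finger_gap': 0.9980874874153226}
top [ 0.44531339 -0.11002216  1.26994605] [-0.69907775  0.71177356 -0.04318529  0.05295024] 53.392342515867306 289.21322009272194 206.4124321077683
rest 0.97 [256.6 234.1] [0.5361 0.0068 0.    ]
rest_guides 0.84 [276.4 225. ] [ 0.5564 -0.0569  0.07  ]
rest_edge 0.73 [313.9 217.6] [ 0.5758 -0.1655  0.07  ]
stop_top 0.51 [293.7 223.1] [ 0.5598 -0.107   0.082 ]
stop_top 0.37 [443.5 216.6] [ 0.5705 -0.5335  0.082 ]
slip_center 0.98 [234.4 232.3] [0.5367 0.063  0.08  ]
slip_line 0.63 [225.8 233.4] [0.5333 0.0859 0.09  ]
slip_tail 0.7 [183.  242.3] [0.5108 0.2099 0.08  ]
scene [-0.18188946 -0.53757702  1.05466301] [ 0.79742396 -0.48002128  0.18277535 -0.31668243] 51.079439009376685 280.3811892978728 212.3258313270545
rest 0.86 [238.8 229. ] [0.551  0.0197 0.    ]
rest 0.45 [300.  224.4] [ 0.658  -0.1435  0.    ]
rest_guides 0.72 [258.6 220.4] [ 0.559  -0.0521  0.07  ]
rest_edge 0.89 [295.1 227.1] [ 0.586  -0.1615  0.07  ]
stop_top 0.55 [272.3 218.9] [ 0.5741 -0.0913  0.082 ]
slip_center 0.57 [225.9 208.1] [0.5489 0.0572 0.08  ]
slip_center 0.57 [241.6 229.7] [ 0.4969 -0.0313  0.08  ]
slip_line 0.96 [216.7 201.3] [0.5526 0.092  0.09  ]
slip_line 0.65 [274.2 221. ] [ 0.5632 -0.1039  0.09  ]
slip_tail 0.85 [183.9 200.9] [0.5143 0.1903 0.08  ]
```

View pics/top0.png

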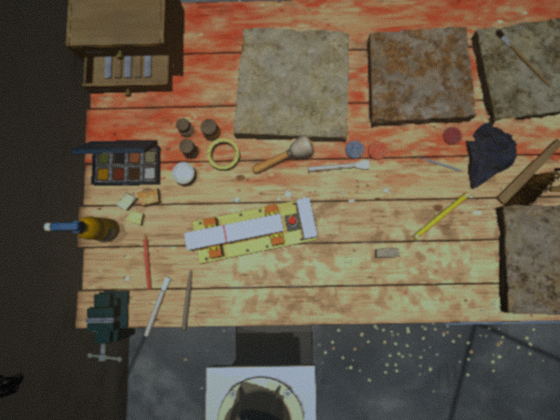

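View pics/scene0.png

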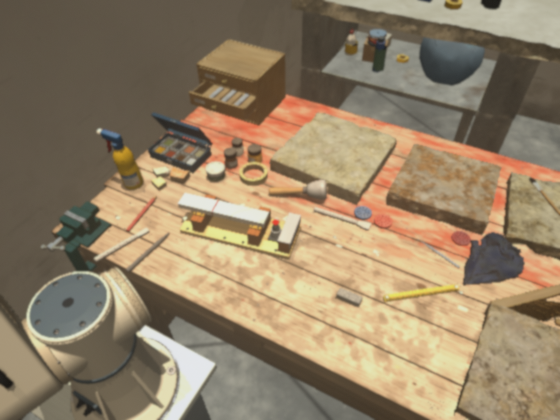

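The top view shows the rest turned about 10°. The slip's tail is at about (187,241), the stop at (292,220) and the steel lip at (307,217). The scene view agrees, with the stop at (277,228). Next I'll fit the rest pose and slip offset from both views together.

```bash
cat >> h.py <<'E'
from scipy.optimize import least_squares
def proj(p,X):
    f=210/np.tan(np.radians(p["fovy"])/2)
    c=rot(p["attitude"]).T@(np.array(X)-p["eye"]); return np.array([p["cx"]+f*c[0]/c[2],p["cy"]+f*c[1]/c[2]])
def model(q,up=True):
    x,y,a,s=q; c,n=np.cos(a),np.sin(a)
    L=dict(rest=(0,0,0),rest_guides=(0,-.065,.07),rest_edge=(0,-.18,.07),stop_top=(0,-.118,.082 if up else .066),
     slip_center=(0,s,.08),slip_line=(0,s+.025,.09),slip_tail=(0,s+.14,.08))
    return {k:np.array([x+c*v[0]-n*v[1],y+n*v[0]+c*v[1],v[2]]) for k,v in L.items()}
def fit(obs,q0,up=True):
    def res(q):
        m=model(q,up); return np.concatenate([proj(p,m[n])-uv for p,n,uv in obs])
    return least_squares(res,q0,loss="soft_l1",f_scale=2,x_scale=[.01,.01,.05,.01])
E
python3 - <<'E'
from h import *
obs=[];S={}
for c in("top","scene"):
    p=bot.read_camera(c);S[c]=p;print([k for k in p]); print("tcp",proj(p,bot.observe()["ee_pos"]))
    for n in("rest_guides","rest_edge","stop_top","slip_center","slip_line","slip_tail"):
        r=bot.place_of(p,n)
        if r: obs.append((p,n,np.array(r[0]["at"])))
q=[.545,.01,.17,.06]
for o in(obs[:6],obs[6:],obs):
    r=fit(o,q); print(r.x.round(4),np.degrees(r.x[2]).round(2)); print(r.fun.reshape(-1,2).round(1).tolist())
m=model(r.x)
for k,v in m.items():print(k,v.round(4))
# red stop head by colour, both views
ims=[]
for c in S:
    p=S[c];u,v=proj(p,m["rest_guides"]);im=p["pixels"].copy()
    u,v=int(u),int(v);cr=im[v-50:v+50,u-100:u+60]
    big=cv2.resize(cr,None,fx=5,fy=5,interpolation=cv2.INTER_CUBIC)[:,:,::-1].copy()
    for k,X in m.items():
        a=(proj(p,X)-[u-100,v-50]+.5)*5; cv2.drawMarker(big,(int(a[0]),int(a[1])),(255,0,255),0,12,1)
    cv2.imwrite(f"pics/fit_{c}.png",big[:500])
a=cv2.imread("pics/fit_top.png");b=cv2.imread("pics/fit_scene.png")
cv2.imwrite("pics/fit.png",cv2.resize(np.vstack([a,b]),(480,600),interpolation=cv2.INTER_AREA))
E
```

```text
['pixels', 'fovy', 'cx', 'cy', 'eye', 'attitude', 'shot']
tcp [  6.58434188 368.85764745]
['pixels', 'fovy', 'cx', 'cy', 'eye', 'attitude', 'shot']
tcp [-11.31133373 185.53743774]
[0.5477 0.0095 0.1299 0.0571] 7.44
[[0.3, -2.0], [0.0, 2.7], [-0.4, -1.0], [0.2, 0.0], [-1.3, 0.7], [1.2, 0.1]]
[0.5508 0.0155 0.2013 0.0442] 11.53
[[0.3, -2.4], [-1.4, 0.2], [1.0, 1.7], [-0.2, -1.6], [-1.3, 0.1], [1.7, 2.1]]
[0.549  0.011  0.1507 0.0531] 8.63
[[-0.3, -2.9], [-0.7, 1.0], [-1.1, -2.3], [1.1, -0.2], [-0.3, 0.6], [2.2, 0.8], [0.9, -0.7], [-1.2, 3.3], [1.5, 4.0], [-1.7, -2.0], [-2.6, -0.5], [1.3, 0.2]]
rest [0.549 0.011 0.   ]
rest_guides [ 0.5588 -0.0532  0.07  ]
rest_edge [ 0.5761 -0.1669  0.07  ]
stop_top [ 0.5667 -0.1056  0.082 ]
slip_center [0.5411 0.0635 0.08  ]
slip_line [0.5373 0.0883 0.09  ]
slip_tail [0.52  0.202 0.08 ]
```

View pics/fit.png

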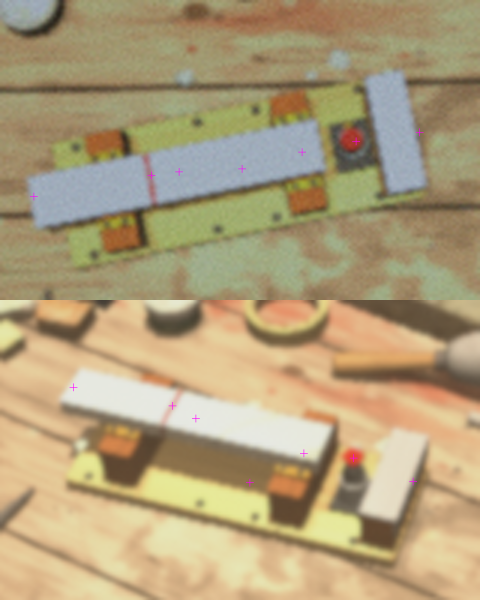

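```bash
cat >> h.py <<'E'
def togo(T,phi):
    """tool-axis shift (mm) to TCP target T, and turn units to bring tool y to world angle phi"""
    o=bot.observe();Rm=rot(o["tool_rot"]);d=(np.array(T)-o["ee_pos"])*1000
    a=np.arctan2(Rm[1,1],Rm[0,1]); t=np.degrees((a-phi+np.pi/2)%np.pi-np.pi/2)/5
    w=R.from_euler("z",-t*5,degrees=True).as_matrix()@Rm
    print("t",o["time"],"pos",o["ee_pos"].round(4),"F",o["force"].round(1),"gap",round(o["finger_gap"]*85.4,1),"ff",round(o["finger_force"],1))
    print("turn",t.round(2),"shift now",(Rm.T@d).round(1),"after turn",(w.T@d).round(1))
E
python3 - <<'E'
from h import *
for c in("top","scene"):
    p=bot.read_camera(c)
    hsv=cv2.cvtColor(p["pixels"],cv2.COLOR_RGB2HSV)
    u,v=proj(p,[.5667,-.1056,.082]).astype(int)
    m=np.zeros((420,560),bool);w=hsv[v-12:v+13,u-12:u+13];m[v-12:v+13,u-12:u+13]=((w[...,0]<8)|(w[...,0]>170))&(w[...,1]>130)
    yy,xx=np.nonzero(m);print(c,"red",xx.mean(),yy.mean(),m.sum(),atz(p,(xx.mean(),yy.mean()),.082).round(4))
    for r in bot.masks_of(p,"slip_center")[:1]:
        k=r["pixels"];yy,xx=np.nonzero(k)
        if c=="top":
            P=np.array([atz(p,(a,b),.09)[:2] for a,b in zip(xx,yy)]);(cx,cy),(w,h),an=cv2.minAreaRect(P.astype(np.float32)*1000)
            print("slip",r["conf"],cx,cy,w,h,an); M=P-P.mean(0);_,_,V=np.linalg.svd(M,full_matrices=False);print(P.mean(0),V[0],np.degrees(np.arctan2(V[0][1],V[0][0])))
a=np.radians(9)
togo([.567,-.106,.30],a)
E
```

```text
top red 291.825 220.05 40 [ 0.5686 -0.1018  0.082 ]
slip 0.8 538.0367431640625 61.694114685058594 53.59711837768555 281.0881042480469 10.611992835998535
[0.53806021 0.06158926] [ 0.1822294  -0.98325604] -79.50035718211618
scene red 275.15384615384613 222.34615384615384 26 [ 0.566  -0.1054  0.082 ]
t 1.7 pos [0.2059 0.5901 0.2313] F [ 0.4 -0.5  0. ] gap 85.2 ff 0.0
turn 12.35 shift now [-570.3 -538.3  -68.7] after turn [-744.   247.7  -68.8]
```

```bash
python3 -m pendant '[0,0,0,-10,1.5, 0,0,0,-10,1.5, 0,0,0,-10,1.5, 0,0,0,-10,1.5, 0,0,0,-10,1.5, 0,0,0,-10,1.5, 0,0,0,-10,1.5, 0,0,0,0,1.5]'; python3 -c "
from h import *
togo([.5685,-.104,.20],np.radians(10.5))"
```

```text
time: 2.5
ee_pos: [0.2062, 0.5908, 0.3029]
tool_rot: [0.64, 0.769, 0.001, -0.0]
force: [-0.4, 0.5, 0.2]
finger_gap: 0.003
finger_force: 0.0
t 2.5 pos [0.2062 0.5908 0.3029] F [-0.4  0.5  0.2] gap 0.3 ff 0.0
turn -0.01 shift now [-749.2  230.2  101.6] after turn [-749.4  229.5  101.6]
```

```bash
python3 -m pendant '[0,-40,12.5,0,0, 0,-40,12.5,0,0, 0,-40,12.5,0,0, 0,-40,12.5,0,0, 0,-40,12.5,0,0, 0,-40,12.5,0,0, 0,-40,12.5,0,0, 0,-40,12.5,0,0]';python3 -m pendant '[0,-40,12.5,0,0, 0,-40,12.5,0,0, 0,-40,12.5,0,0, 0,-40,12.5,0,0, 0,-40,12.5,0,0, 0,-40,12.5,0,0, 0,-40,12.5,0,0, 0,-40,12.5,0,0]'; python3 -c "
from h import *
togo([.5685,-.104,.13],np.radians(10.5))"
```

```text
time: 3.3
ee_pos: [0.3644, 0.2929, 0.3015]
tool_rot: [0.638, 0.77, 0.0, 0.0]
force: [0.5, 0.2, -0.0]
finger_gap: -0.003
finger_force: 0.0
time: 4.1
ee_pos: [0.5225, -0.0031, 0.3015]
tool_rot: [0.638, 0.77, 0.0, 0.0]
force: [0.3, 0.2, 0.4]
finger_gap: 0.001
finger_force: 0.0
t 4.1 pos [ 0.5225 -0.0031  0.3015] F [0.3 0.2 0.4] gap 0.1 ff 0.0
turn 0.05 shift now [-107.8   26.2  171.6] after turn [-107.6   26.7  171.6]
```

```bash
python3 -m pendant '[0,-27,6.5,0,0, 0,-27,6.5,0,0, 0,-27,6.5,30,0, 0,-27,6.5,30,0, 0,0,0,40,0, 0,0,0,40,0, 0,0,0,32,0, 0,0,0,0,0]'; python3 - <<'E'
from h import *
togo([.5685,-.104,.09],np.radians(10.5))
p=[bot.read_camera(c) for c in("top","scene")];t=bot.observe()["ee_pos"];bs=[]
for q in p:
    u,v=proj(q,[.5685,-.104,.1]).astype(int);b=cv2.resize(q["pixels"][v-40:v+40,u-40:u+40],None,fx=5,fy=5,interpolation=cv2.INTER_CUBIC)[:,:,::-1].copy()
    for X,c in((t,(255,0,255)),((.5685,-.104,.082),(255,255,0))):
        a=(proj(q,X)-[u-40,v-40]+.5)*5;cv2.drawMarker(b,(int(a[0]),int(a[1])),c,0,14,1)
    bs.append(b)
cv2.imwrite("pics/above.png",np.hstack(bs))
E
```

```text
time: 4.9
ee_pos: [0.5645, -0.1021, 0.1252]
tool_rot: [0.638, 0.77, -0.002, -0.003]
force: [-0.3, -0.6, 0.9]
finger_gap: -0.0
finger_force: 0.0
t 4.9 pos [ 0.5645 -0.1021  0.1252] F [-0.3 -0.6  0.9] gap -0.0 ff 0.0
turn 0.05 shift now [-2.7  3.8 35.2] after turn [-2.7  3.8 35.2]
```

View pics/above.png

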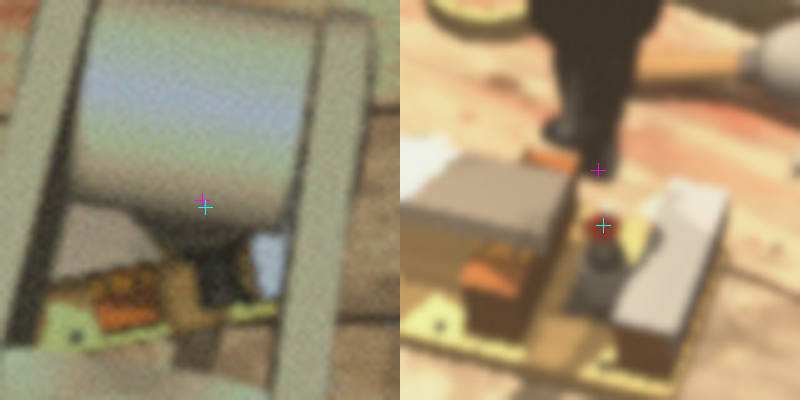

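The scene crop shows the closed tips at (603,180), directly above the red head at (603,225). I'll correct 3 mm and press down.

```bash
python3 -m pendant '[0,-2.5,3.5,5,0, 0,0,0,10,0, 0,0,0,10,0, 0,0,0,8,0, 0,0,0,4,0, 0,0,0,4,0, 0,0,0,4,0, 0,0,0,0,0]';python3 -m pendant '[0,0,0,3,0, 0,0,0,3,0, 0,0,0,3,0, 0,0,0,3,0, 0,0,0,2,0, 0,0,0,0,0, 0,0,0,0,0, 0,0,0,0,0]'; python3 -c "
from h import *
togo([.5685,-.104,.066],np.radians(10.5))"
```

```text
time: 5.8
ee_pos: [0.5713, -0.1043, 0.0838]
tool_rot: [0.638, 0.77, -0.0, -0.0]
force: [0.3, 0.4, 0.3]
finger_gap: 0.0
finger_force: 0.0
time: 6.6
ee_pos: [0.5714, -0.1043, 0.0702]
tool_rot: [0.638, 0.77, -0.0, -0.0]
force: [-1.2, 0.1, 0.6]
finger_gap: 0.0
finger_force: 0.5
t 6.6 pos [ 0.5714 -0.1043  0.0702] F [-1.2  0.1  0.6] gap 0.0 ff 0.5
turn 0.05 shift now [ 0.9 -2.8  4.2] after turn [ 0.8 -2.8  4.2]
```

```bash
python3 -m pendant '[0,0,0,2,0, 0,0,0,2,0, 0,0,0,1,0, 0,0,0,0.5,0, 0,0,0,0.5,0, 0,0,0,0,0, 0,0,0,0,0, 0,0,0,0,0]'
```

```text
time: 7.4
ee_pos: [0.5717, -0.1044, 0.0654]
tool_rot: [0.638, 0.77, 0.0, 0.0]
force: [-4.6, 1.1, 14.4]
finger_gap: -0.0
finger_force: 7.2
```

Force has risen to 14 N at z = 65 mm, so the stop has bottomed. I'll lift off and look.

```bash
python3 -m pendant '[0,0,0,-3,0, 0,0,0,-10,0, 0,0,0,-30,0, 0,0,0,-40,0, 0,25,0,-20,0, 30,45,0,0,0, 60,45,0,0,0, 85,45,0,0,0]';  python3 - <<'E'
from h import *
bs=[]
for c in("top","scene"):
    q=bot.read_camera(c);p=q
    u,v=proj(q,[.5685,-.104,.1]).astype(int);b=cv2.resize(q["pixels"][v-40:v+40,u-40:u+40],None,fx=5,fy=5,interpolation=cv2.INTER_CUBIC)[:,:,::-1].copy()
    for X,k in(((.5685,-.104,.066),(255,0,255)),((.5685,-.104,.082),(255,255,0))):
        a=(proj(q,X)-[u-40,v-40]+.5)*5;cv2.drawMarker(b,(int(a[0]),int(a[1])),k,0,14,1)
    bs.append(b)
    for n in("stop_top","slip_line","rest_edge","slip_tail"):
        for r in bot.place_of(p,n)[:1]: print(c,n,round(r["conf"],2),np.round(r["at"],1),atz(p,r["at"],dict(stop_top=.066,slip_line=.09,rest_edge=.07,slip_tail=.08)[n]).round(4))
cv2.imwrite("pics/down.png",np.hstack(bs))
# tail grasp point: 22 mm in from tail
c=np.array([.538,.0616]);d=np.array([-.182,.983])
togo([*(c+d*.118),.16],np.radians(10.5))
E
```

```text
time: 8.2
ee_pos: [0.5413, 0.0542, 0.1681]
tool_rot: [0.638, 0.77, 0.0, 0.0]
force: [1.1, 0.5, -0.1]
finger_gap: 0.504
finger_force: 0.0
top stop_top 0.56 [295.1 221.1] [ 0.5671 -0.1111  0.066 ]
top slip_line 0.88 [222.7 234.2] [0.5311 0.0947 0.09  ]
top rest_edge 0.56 [315.  217.7] [ 0.5754 -0.1687  0.07  ]
top slip_tail 0.8 [184.  239.1] [0.5199 0.2072 0.08  ]
scene stop_top 0.4 [272.9 225.7] [ 0.5634 -0.0987  0.066 ]
scene slip_line 0.69 [216.  204.3] [0.5409 0.0867 0.09  ]
scene rest_edge 0.94 [297.1 224.9] [ 0.5965 -0.1629  0.07  ]
scene slip_tail 0.81 [180.8 196.7] [0.5248 0.2102 0.08  ]
t 8.7 pos [0.5419 0.0518 0.1672] F [ 0.   0.1 -0.4] gap 85.0 ff 0.0
turn 0.03 shift now [128.3  -1.6   7.2] after turn [128.3  -2.    7.2]
```

View pics/down.png

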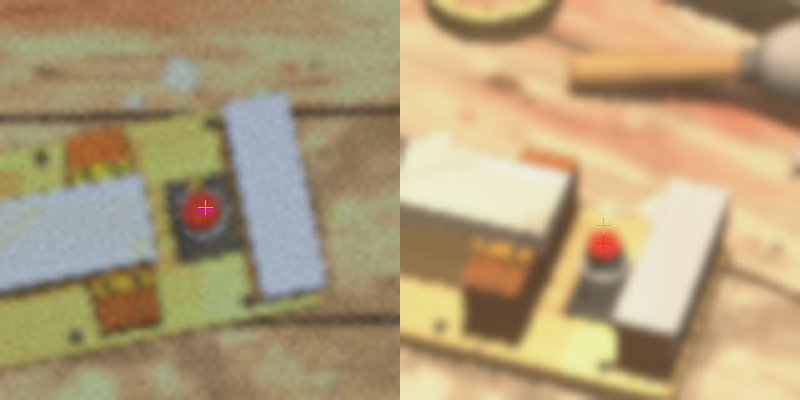

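The red head now lies on the 66 mm marker at (603,242), so the stop is caught down. I'll go to the tail next.

```bash
python3 -m pendant '[85,32,-0.5,0,0, 85,32,-0.5,0,0, 85,32,-0.5,0,0, 85,32,-0.5,0,0, 85,0,0,30,0, 85,0,0,30,0, 85,0,0,10,0, 85,0,0,0,0]';  python3 - <<'E'
from h import *
bs=[]
c=np.array([.538,.0616]);d=np.array([-.182,.983]);t=bot.observe()["ee_pos"]
togo([*(c+d*.118),.077],np.radians(10.5))
for n in("top","scene"):
    q=bot.read_camera(n);X0=[*(c+d*.118),.09]
    u,v=proj(q,X0).astype(int);b=cv2.resize(q["pixels"][v-40:v+40,u-40:u+40],None,fx=5,fy=5,interpolation=cv2.INTER_CUBIC)[:,:,::-1].copy()
    for X,k in((X0,(255,0,255)),(t,(255,255,0))):
        a=(proj(q,X)-[u-40,v-40]+.5)*5;cv2.drawMarker(b,(int(a[0]),int(a[1])),k,0,14,1)
    bs.append(b)
cv2.imwrite("pics/tail.png",np.hstack(bs))
E
```

```text
time: 9.5
ee_pos: [0.515, 0.1773, 0.096]
tool_rot: [0.638, 0.77, -0.001, -0.001]
force: [-0.1, -0.7, -0.3]
finger_gap: 0.994
finger_force: 0.0
t 9.5 pos [0.515  0.1773 0.096 ] F [-0.1 -0.7 -0.3] gap 84.9 ff 0.0
turn 0.04 shift now [-0.   1.6 19. ] after turn [-0.   1.6 19. ]
```

View pics/tail.png

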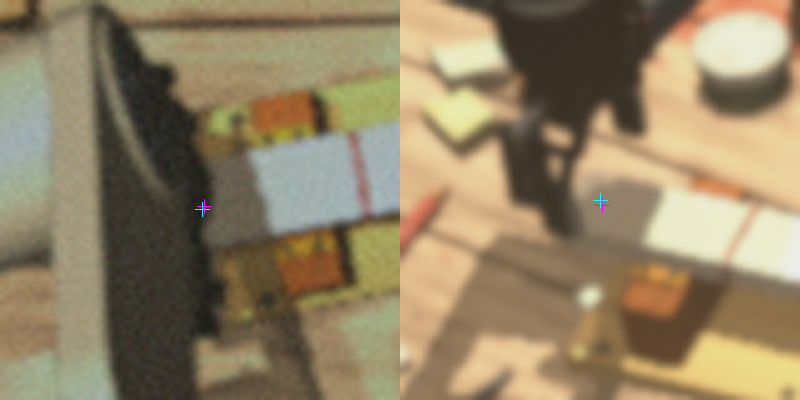

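The fingers straddle the tail, with the tips at (560,215) and (630,130) in the scene crop. I'll lower and grip.

```bash
python3 -m pendant '[85,0,1,8,0, 85,0,0,8,0, 85,0,0,2.5,0, 85,0,0,0,0, 60,0,0,0,0, 52,0,0,0,0, 40,0,0,0,0, 40,0,0,0,0]';python3 -m pendant '[40,0,0,0,0, 40,0,0,0,0, 40,0,0,0,0, 40,0,0,0,0, 40,0,0,0,0, 40,0,0,0,0, 40,0,0,0,0, 40,0,0,0,0]';  python3 -c "
from h import *
togo([.58,-.165,.077],np.radians(10.5));print(bot.observe()['moment'])"
```

```text
time: 10.4
ee_pos: [0.5173, 0.1785, 0.0796]
tool_rot: [0.638, 0.77, 0.0, 0.0]
force: [-1.3, -0.3, 5.5]
finger_gap: 0.568
finger_force: 62.3
time: 11.2
ee_pos: [0.5173, 0.1785, 0.0796]
tool_rot: [0.638, 0.77, 0.0, 0.0]
force: [-1.2, -0.8, 5.6]
finger_gap: 0.562
finger_force: 62.3
t 11.2 pos [0.5173 0.1785 0.0796] F [-1.2 -0.8  5.6] gap 48.0 ff 62.3
turn 0.05 shift now [-349.2   -2.4    2.5] after turn [-349.2   -0.9    2.5]
[-0.14400905  0.2136791  -0.08559018]
```

```bash
python3 -m pendant '[40,-3,0,0,0, 40,-8,0,0,0, 40,-8,0,0,0, 40,-8,0,0,0, 40,-8,0,0,0, 40,-8,0,0,0, 40,-5,0,0,0, 40,-2,0,0,0]'; python3 -m pendant '[40,-5,0,0,0, 40,-10,0,0,0, 40,-15,0,0,0, 40,-15,0,0,0, 40,-15,0,0,0, 40,-15,0,0,0, 40,-10,0,0,0, 40,-5,0,0,0]'
```

```text
time: 12.0
ee_pos: [0.5268, 0.1298, 0.0796]
tool_rot: [0.638, 0.77, 0.001, 0.0]
force: [-0.6, 6.3, 5.2]
finger_gap: 0.559
finger_force: 62.2
time: 12.8
ee_pos: [0.5433, 0.0401, 0.0791]
tool_rot: [0.638, 0.77, 0.0, 0.0]
force: [-1.6, 7.0, 5.8]
finger_gap: 0.564
finger_force: 62.3
```

```bash
python3 -m pendant '[40,-5,0,0,0, 40,-10,0,0,0, 40,-12,0,0,0, 40,-12,0,0,0, 40,-12,0,0,0, 40,-10,0,0,0, 40,-6,0,0,0, 40,-3,0,0,0]'; python3 - <<'E'
from h import *
bs=[]
t=bot.observe()["ee_pos"]
E0=np.array([.58,-.165,.07]);d=np.array([-.182,.983,0])
togo([.58,-.165,.077],np.radians(10.5))
for n in("top","scene"):
    q=bot.read_camera(n)
    for k,z in(("rest_edge",.07),("slip_line",.09)):
        for r in bot.place_of(q,k)[:1]:
            X=atz(q,r["at"],z);print(n,k,round(r["conf"],2),np.round(r["at"],1),X.round(4),"along",((X-E0)@d*1000).round(1))
    u,v=proj(q,E0).astype(int);b=cv2.resize(q["pixels"][v-33:v+33,u-33:u+33],None,fx=6,fy=6,interpolation=cv2.INTER_CUBIC)[:,:,::-1].copy()
    a=(proj(q,E0)-[u-33,v-33]+.5)*6;cv2.drawMarker(b,(int(a[0]),int(a[1])),(255,0,255),0,14,1)
    bs.append(b)
cv2.imwrite("pics/line.png",np.hstack(bs))
E
```

```text
time: 13.6
ee_pos: [0.5565, -0.028, 0.0795]
tool_rot: [0.638, 0.77, 0.001, -0.0]
force: [-3.2, 9.4, 10.9]
finger_gap: 0.564
finger_force: 62.8
t 13.6 pos [ 0.5565 -0.028   0.0795] F [-3.2  9.4 10.9] gap 48.2 ff 62.8
turn 0.04 shift now [-139.    -2.4    2.4] after turn [-139.    -1.9    2.4]
top rest_edge 0.81 [315.4 216.4] [ 0.5792 -0.1699  0.07  ] along -4.7
top slip_line 0.6 [296.  218.6] [ 0.5717 -0.1137  0.09  ] along 51.9
scene rest_edge 0.97 [297.8 225.4] [ 0.5957 -0.1656  0.07  ] along -3.5
scene slip_line 0.85 [280.6 220.2] [ 0.5747 -0.1191  0.09  ] along 46.1
```

View pics/line.png

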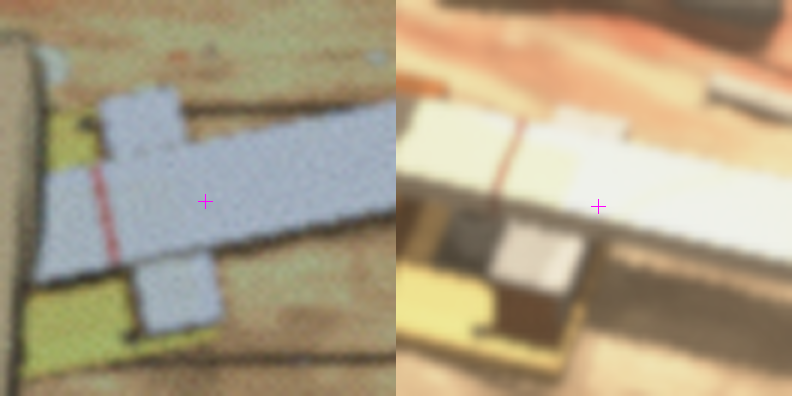

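The top crop shows the red line from (97,167) to (117,260) and the lip's outer edge from (177,88) to (222,320). I'll measure the gap at subpixel level in both views.

```bash
cat > gap.py <<'E'
from h import *
E0=np.array([.58,-.165,0]);yaw=np.radians(10.5)
d=np.array([-np.sin(yaw),np.cos(yaw),0]);x=np.array([np.cos(yaw),np.sin(yaw),0])
def prof(q,im,z,aa,ss):
    uv=np.array([[proj(q,E0+x*a+d*s+[0,0,z]) for s in ss] for a in aa],np.float32)
    return cv2.remap(im,uv[...,0].copy(),uv[...,1].copy(),cv2.INTER_LINEAR)
def run(lo,hi,S=(-.02,.02)):
    for n in("top","scene"):
        qs=[bot.read_camera(n) for _ in range(3)];im=np.mean([q["pixels"] for q in qs],0).astype(np.float32);q=qs[0]
        se=np.arange(S[0],S[1],.0005);sl=np.arange(lo,hi,.0005);e=[]
        for A in((-.05,-.042),(-.042,-.034),(.034,.042),(.042,.05)):
            g=prof(q,im,.07,np.linspace(*A,9),se).mean(0).sum(1);g=np.gradient(cv2.GaussianBlur(g[None],(0,0),3)[0].ravel());i=g.argmax();e.append(round(se[i]*1000,1))
        l=[]
        for A in((-.02,-.007),(-.007,.007),(.007,.02)):
            c=prof(q,im,.09,np.linspace(*A,9),sl).mean(0);r=c[:,0]-(c[:,1]+c[:,2])/2;r=r-np.percentile(r,60);i=r.argmax()
            k=slice(max(0,i-8),i+9);w=np.clip(r[k],0,None);l.append(round(float((w*sl[k]).sum()/w.sum())*1000,1))
        print(n,"edge",e,"line",l,"gap",np.mean(l)-np.median(e))
E
python3 -c "
from gap import *
run(.025,.075)"
```

```text
top edge [np.float64(3.0), np.float64(3.5), np.float64(2.5), np.float64(2.5)] line [48.1, 48.1, 48.1] gap 45.35
scene edge [np.float64(-0.5), np.float64(-0.5), np.float64(2.5), np.float64(2.0)] line [46.0, 46.5, 46.5] gap 45.583333333333336
```

```bash
python3 -m pendant '[40,-3,0,0,0, 40,-7,0,0,0, 40,-8,0,0,0, 40,-8,0,0,0, 40,-7,0,0,0, 40,-5,0,0,0, 40,-4,0,0,0, 40,-1,0,0,0]'; python3 -m pendant '[40,0,0,0,0, 40,0,0,0,0, 40,0,0,0,0, 40,0,0,0,0, 40,0,0,0,0, 40,0,0,0,0, 40,0,0,0,0, 40,0,0,0,0]';python3 -c "
from gap import *
run(-.02,.03)"
```

```text
time: 15.0
ee_pos: [0.5644, -0.07, 0.0796]
tool_rot: [0.638, 0.77, 0.001, -0.0]
force: [-1.8, 9.0, 12.3]
finger_gap: 0.561
finger_force: 62.9
time: 15.8
ee_pos: [0.5644, -0.0701, 0.0795]
tool_rot: [0.638, 0.77, 0.0, 0.0]
force: [-1.4, 5.8, 10.5]
finger_gap: 0.565
finger_force: 62.8
top edge [np.float64(2.5), np.float64(3.0), np.float64(1.5), np.float64(14.0)] line [5.6, 5.9, 5.9] gap 3.05
scene edge [np.float64(-0.5), np.float64(-0.5), np.float64(12.5), np.float64(1.5)] line [3.5, 4.0, 4.2] gap 3.4
```

```bash
python3 -m pendant '[40,-1,0,0,0, 40,-1,0,0,0, 40,-1,0,0,0, 40,0,0,0,0, 40,0,0,0,0, 40,0,0,0,0, 40,0,0,0,0, 40,0,0,0,0]';python3 - <<'E'
from gap import *
run(-.02,.025,(-.008,.01))
bs=[]
for n in("top","scene"):
    q=bot.read_camera(n);u,v=proj(q,E0+[0,0,.07]).astype(int)
    bs.append(cv2.resize(q["pixels"][v-33:v+33,u-33:u+33],None,fx=6,fy=6,interpolation=cv2.INTER_CUBIC)[:,:,::-1])
cv2.imwrite("pics/end.png",np.hstack(bs))
E
```

```text
time: 16.9
ee_pos: [0.5648, -0.0727, 0.0795]
tool_rot: [0.638, 0.77, 0.001, -0.0]
force: [-2.0, 8.6, 10.4]
finger_gap: 0.561
finger_force: 62.9
top edge [np.float64(3.0), np.float64(3.0), np.float64(7.5), np.float64(6.0)] line [2.9, 3.1, 3.2] gap -1.4333333333333336
scene edge [np.float64(-0.5), np.float64(-0.5), np.float64(8.0), np.float64(7.0)] line [1.0, 1.4, 1.6] gap -1.9166666666666667
```

View pics/end.png

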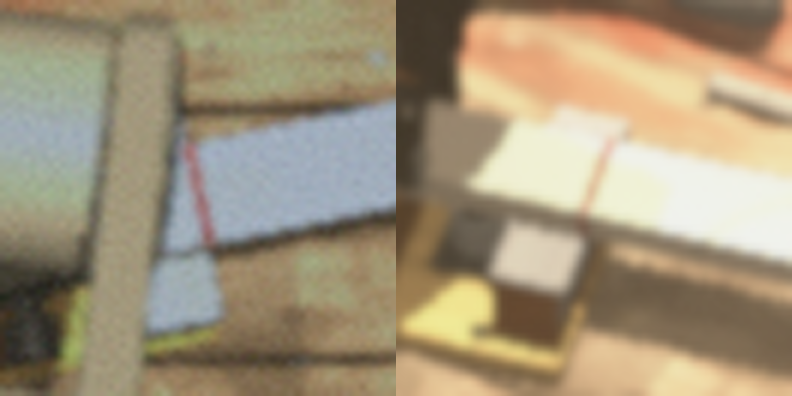

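The red line runs straight on into the lip's outer edge in both views. The line from (190,145) to (212,243) continues to the lip corner at (220,315). Against the unobstructed edge readings the gap is about 0.3 mm, so I'm handing in.

```bash
python3 -c "
from rig import bot
print(bot.finish_job())"
```

```text
the job is handed in; nothing more can be done
None
```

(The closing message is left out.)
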